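Fit the stick-guide plate, unhitch the arm and hold it up

TASK

Get the lolly-stick station ready for its mould tray: lower the white guide plate over the two brass pins on the blue hinged arm until it lies flush, and let go of it. Then take the red knob of the spring latch at the arm's near end, pull it sideways (toward the side with the latch's hooked leg) to free the ball, and by the same knob lift the arm's end off the ball to about 10 cm above where it rested, with the plate still seated. Finish while holding it up by the knob - do not put it down or let go - and leave the other things on the table alone.

Things in the scene. Friction and masses are not known exactly. Their poses are not given: they have to be found in the camera images.
- station: fixed station on an aluminium base plate 320x110x12. Origin: centre of its underside on the table. Its x axis runs along the arm from the ball end (near the robot) to the hinge end, y to the left seen that way, z up. Ball stud 120 from the origin along -x, hinge axis (along y) 120 along +x, 58 above the table. Parts reach 175 along -x and 160 along +x; the highest fixed part is 72 above the table.
- tongue (a joint): angle of the blue hinged arm (rad): 0 = down with its coupler on the ball, grows as the near end rises, stop at 0.8. The coupler is 240 from the hinge axis, so 0.43 rad raises it 100. It falls back by its weight (arm and latch 0.43 kg, plate about 0.2 kg) when let go
- latch (a joint): travel of the spring latch on the arm's near end (m): 0 = engaged, its tooth hooked under the ball so that the arm cannot rise; pulled toward the station's -y it grows, up to 0.018. From 0.008 on the tooth is clear of the ball. The spring pulls it back with 4.5 N at 0 and about 10 N at the stop. It rides on the arm, so it must be kept pulled while the arm starts to rise; 40 of rise takes the tooth past the ball, after that it does not matter
- knob: red upright knob fixed on the latch, 24 along x and 14 along y, 48 tall, with a 28x19x6 head at its top. Origin: centre of its underside, on the latch's 5 thick steel slide; axes like the station's while the arm is down, and it tilts with the arm. Pinch it across its y faces: it can then be pulled along y and lifted, and may turn between the finger pads as the arm tilts
- knob_grip (a point): grasp point in the knob, 27 above the steel slide under it, 15 below the underside of its head; with the arm down about 103 above the table, 240 from the hinge axis along the arm and 45 above that axis
- bed (a point): centre of the flat steel bed (94 along x, 124 along y) on top of the arm, on its surface, about 71 above the table; 100 from the hinge axis along the arm. Axes like the station's. Two brass pins stand on it at y = -42 and +42, 8 in diameter, 21 tall, the top 7 tapered to 3
- plate_grip (a point): centre of the blue upright grip of the loose white guide plate, 32 above the plate's underside. Plate 90 (x) x 116 (y) x 8 thick, four narrow slots, and two round holes of 11 at y = -42 and +42 (alike either way round). Grip block 46 along x, 14 along y, 42 tall on the plate: pinch it across y. Lying on the table at the start; seated flush when this point is 32 above bed
- coupler (a point): top of the arm's coupler over the ball, on the arm's centre line, about 70 above the table while the arm is down
- mould_cup_a: bystander, leave alone: steel mould cup (38x64x95) standing on its wide rim, to the left of the station; origin at the centre of its underside
- mould_cup_b: bystander, leave alone: second steel mould cup like it; origin at the centre of its underside
- bundle_red: bystander, leave alone: bundle of lolly sticks in red bands (35x117x14); origin at the centre of its underside
- bundle_blue: bystander, leave alone: bundle of lolly sticks in blue bands (53x118x12); origin at the centre of its underside
- tub: bystander, leave alone: clear food tub with blue lid (89x129x60). It stands before a tall fixed bag-lined crate of sticks that fills the table from about 0.6 m ahead of the robot, between 0.1 m left and 0.4 m right: swing the hand across in front of the crate; origin at the centre of its underside

How it is judged (in metres and radians):
On the way, in this order (a step that is already met when the one before it is completed fails the run):
1. the guide plate lies flush on the bed over both pins, the arm down (z of plate_grip in the frame of bed between 0.028 and 0.0345 m and x of plate_grip in the frame of bed between -0.005 and 0.005 m and y of plate_grip in the frame of bed between -0.005 and 0.005 m and angle between the z axis of plate_grip and the z axis of bed, either way round below 0.06 rad and value of joint tongue below 0.03 rad), for 0.2 s.
2. the latch is pulled clear of the ball by its knob while the arm is still down (value of joint latch above 0.008 m and value of joint tongue below 0.04 rad and contact force between the fingers and knob above 1 N), for 0.1 s.
3. the arm is lifted off the ball by the knob (value of joint tongue above 0.24 rad and contact force between the fingers and knob above 1 N), for 0.2 s.
At the end, for the whole second after the job is handed in: The arm is held still by the fingers on the red knob, raised at least 0.24 rad (its end some 57 mm above rest), with the guide plate still flush on the bed (within 2.5 mm in height, 5 mm sideways, 0.06 rad) (all of step 3 and z of plate_grip in the frame of bed between 0.028 and 0.0345 m and x of plate_grip in the frame of bed between -0.005 and 0.005 m and y of plate_grip in the frame of bed between -0.005 and 0.005 m and angle between the z axis of plate_grip and the z axis of bed, either way round below 0.06 rad and velocity of joint tongue between -0.08 and 0.08 rad/s); the arm keeps its last pose, push and grip.
It fails at once if a bystander (mould cup, stick bundle or tub) is shifted by more than 3 cm (distance of any of mould_cup_a, mould_cup_b, bundle_red, bundle_blue, tub from where it was at the start of the episode above 0.03 m).
It also fails if it takes over 58 s, if anything falls off the work surface, if the arm or the gripper's body presses on something with over 40 N, if the wrist force passes 120 N, or if a joint passes its speed limit or range.

ROBOT

A 6-joint arm with a two-finger parallel gripper is mounted at the origin on a cart in front of the work surface, level with it; the furniture and walls round the work are solid. World frame = base frame: x ahead of the robot, y to its left, z up, the work surface at z = 0. Lengths are in mm, angles in rad, forces in N, time in s.
With the tool pointing down it reaches from about 325 to 775 mm from the base axis. Payload 5.5 kg.
Tool frame: the origin (TCP) lies midway between the tips of the shut fingers; the grasp point (between the pads) lies 19 mm behind it; z points along the fingers, y is the line along which they close (so a half turn about z gives the same grasp; the last joint's range is limited). The gripper opens to 85 mm and grips with 20 to 120 N. Pads are 22 mm wide; open, the fingers measure 114 mm over their backs; the gripper's body (76 mm by 85 mm) begins 54 mm behind the grasp point. The pads swing forward as they close: fully open they stand 13 mm farther back than shut.
Start: joints at [1.097, 0.091, 1.231, -0, 1.82, -0.057], TCP at [242.908, 548.646, 231.275] pointing down, gripper open.
Joint ranges: [-2.87, 2.87], [-0.86, 2.18], [0.17, 2.46], [-1.51, 4.65], [0.06, 2.69], [-2.65, 2.65]. Speed limits (rad/s): [2.57, 2.57, 3.01, 3.14, 3.14, 3.14].

INTERFACE

Orientations are given as a unit quaternion [w, x, y, z].
In Python, from bench import arm gives the robot as it stands.
- The arm moves only by the tool drive_tool, never from a script. Its argument "series" is a list that holds one entry, the list of rows, each a list of 7 numbers: the shift along the world's x, y, z as a fraction of full scale, then the turn, a rotation vector about the world's x, y, z as a fraction of full scale, then the finger opening in mm, from 0 to 85.4. A call has 1 to 20 rows; each row is the pose to reach, as a shift and turn from the pose commanded when the call began; what a row does not reach only later rows make up. Full scale, the value 1, is 300 mm for a shift and 0.5 rad for a turn. A row lasts 1/8 s, in which the tool goes at most 62.5 mm and 10.7 degrees, less where a joint would pass 70% of its speed; a pose out of reach is approached as far as the arm can. A call with a number of a shift or a turn outside -1 to 1 is refused whole. A call with a gripper value outside its range is refused whole. The fingers move at their own pace and stop on an object; the grip force is fixed at half the most. Time passes only in rows, so rows that repeat a pose let the fingers close. It gives the time, the measured TCP pose, the force, the opening and the grip force at its end, in the units of the state.
- arm.read_state(): the state, without advancing time (a new reading comes with each control period).
- arm.camera(name): name is "scene" or "top" or "wrist"; returns a dict with "pixels" (480x640x3 uint8, red, green, blue), "mtx" (3x3 intrinsics, pixels), "xyz" and "rotation" of the camera in the world. Camera axes: x right, y down, z forward; pixel columns grow to the right and rows downward; lengths in mm; the calibration is good to about 2 mm. A picture is of the moment at which its call begins. There is no depth.
- arm.close_job(): hands the job in; it is judged then, once.
Trained networks look in a picture, given as the dict that the camera call returned (one of the last four; its "shot" number tells which), for a name from the list of things; names that differ only in an ending like _2 or _b are one class to them, and where a whole thing is asked for, a point or a joint stands for the part that bears it (a point fixed in the world has none). Each returns a list of dicts, best first, with "p" (0 to 1); they miss things now and then, are a little off and sometimes report something else, mostly with a low value. They report only what shows in the picture. A call takes as long as a camera call.
- arm.recognise(picture, target): "at" ([column, row] in pixels, amid what is visible of it).
- arm.cut_out(picture, target): "region" (480x640 bool, what is visible of it) and "at" ([column, row] in pixels, amid what is visible of it).
The state is a dict: "clock": time; "qpos": joint angles; "qd": joint speeds; "joint_torque": joint torques, N m; "ee_pos": TCP position; "tcp_rot": TCP orientation; "ft_force": force on the tool from outside, world axes, zero at the start; "moment": the same for the moment, N m; "finger_gap": finger opening in mm; "finger_force": force on a finger pad.
Only numpy, scipy, OpenCV 4.12 (cv2) and the standard library are available. Lean on these libraries where they do the work, as an engineer would, in place of code of your own. Each camera call takes 0.05 s, during which the arm holds its last target. There are 200 camera calls.

## Working session

There is one attempt and no reset: what is moved stays moved. The work goes in short steps, Python scripts to look and compute and a tool call to move; the robot and the scene stay as the last step left them, time stands still between calls to the robot, and variables do not carry over. Pictures are saved under pics/ and viewed, at most 10 in all, crops included, and the job is handed in when it is done.

Besides the shell and the picture viewer there is one more tool, called after "Emit:" as name(argument=value, ...), one argument or row to a line, values as JSON. drive_tool: Moves the arm, as the interface text tells. Its arguments: {"type":"object","properties":{"series":{"type":"array"}},"required":["series"]}

```bash
mkdir -p pics; ls; cat > h.py <<'E'
import numpy as np, cv2
from bench import arm
def save(p,n): cv2.imwrite('pics/'+n,cv2.cvtColor(p['pixels'],cv2.COLOR_RGB2BGR))
def ray(p,uv):
    d=np.linalg.inv(p['mtx'])@np.array([uv[0],uv[1],1.]); return np.array(p['xyz'],float),np.array(p['rotation'])@d
def onz(p,uv,z):
    o,d=ray(p,uv); return o+d*(z-o[2])/d[2]
def proj(p,X):
    c=np.array(p['rotation']).T@(np.array(X)-p['xyz']); c=np.array(p['mtx'])@c; return c[:2]/c[2]
E
python3 - <<'E'
from h import *
np.set_printoptions(precision=1,suppress=True)
T=arm.camera('top');S=arm.camera('scene')
save(T,'t0.png');save(S,'s0.png')
for n,p in(('top',T),('scene',S)):
    print(n,np.array(p['xyz']),np.array(p['rotation']).tolist())
    for t,z in(('plate_grip',32),('knob',85),('bed',71),('coupler',70),('station',30),('tub',50),('mould_cup_a',50),('bundle_red',10),('bundle_blue',10)):
        for r in arm.recognise(p,t)[:2]: print(t,round(r['p'],2),np.array(r['at']),onz(p,r['at'],z))
print(arm.read_state())
E
```

```text
pics
top [ 326.5   38.  1256.3] [0.07248185298807427, -0.6794137318326784, 0.7264807813176201, -0.07327370852324025]Traceback (most recent call last):
  File "<stdin>", line 8, in <module>
  File "h.py", line 7, in onz
    o,d=ray(p,uv); return o+d*(z-o[2])/d[2]
        ~~~^^^^^^
  File "h.py", line 5, in ray
    d=np.linalg.inv(p['mtx'])@np.array([uv[0],uv[1],1.]); return np.array(p['xyz'],float),np.array(p['rotation'])@d
                                                                                          ~~~~~~~~~~~~~~~~~~~~~~~^~
ValueError: matmul: Input operand 1 has a mismatch in its core dimension 0, with gufunc signature (n?,k),(k,m?)->(n?,m?) (size 3 is different from 4)
```

```bash
cat > h.py <<'E'
import numpy as np, cv2
from scipy.spatial.transform import Rotation as R
from bench import arm
np.set_printoptions(precision=1,suppress=True)
def save(p,n): cv2.imwrite('pics/'+n,cv2.cvtColor(p['pixels'],cv2.COLOR_RGB2BGR))
def rot(p): return R.from_quat(p['rotation'],scalar_first=True).as_matrix()
def ray(p,uv):
    d=np.linalg.inv(p['mtx'])@np.array([uv[0],uv[1],1.]); return np.array(p['xyz'],float),rot(p)@d
def onz(p,uv,z):
    o,d=ray(p,uv); return o+d*(z-o[2])/d[2]
def proj(p,X):
    c=rot(p).T@(np.array(X,float)-p['xyz']); c=np.array(p['mtx'])@c; return c[:2]/c[2]
E
python3 - <<'E'
from h import *
T=arm.camera('top');S=arm.camera('scene')
save(T,'t0.png');save(S,'s0.png')
for n,p in(('top',T),('scene',S)):
    print(n,np.array(p['xyz']),rot(p)[:,2])
    for t,z in(('plate_grip',32),('knob',85),('bed',71),('coupler',70),('station',30),('tub',50),('mould_cup_a',50),('bundle_red',10),('bundle_blue',10)):
        for r in arm.recognise(p,t)[:2]: print(t,round(r['p'],2),np.array(r['at']),onz(p,r['at'],z))
print(arm.read_state())
E
```

```text
top [ 326.5   38.  1256.3] [ 0.2 -0.  -1. ]
plate_grip 0.82 [353.8 266.9] [480.8 -59.8  32. ]
knob 0.43 [210.1 281.6] [461.5 303.3  85. ]
bed 0.6 [227.8 234.8] [580.1 258.8  71. ]
coupler 0.94 [225.3 235.9] [577.8 265.5  70. ]
station 0.75 [228.4 238.3] [579.3 265.1  30. ]
station 0.68 [172.4 310.7] [399.5 414.   30. ]
tub 0.58 [464.9 224. ] [ 571.5 -357.3   50. ]
mould_cup_a 0.7 [167.  225.7] [619.7 421.3  50. ]
mould_cup_a 0.65 [161.  261.9] [524.8 436.9  50. ]
bundle_red 0.73 [174.2 311.8] [397.6 415.5  10. ]
bundle_blue 0.84 [455.  290.1] [ 404.8 -321.4   10. ]
scene [-105.7 -691.6  793.3] [ 0.6  0.6 -0.6]
plate_grip 0.69 [314.2 305.9] [442.6 -88.1  32. ]
plate_grip 0.32 [195.4 238.6] [385.4 386.4  32. ]
knob 0.54 [227.5 224. ] [461.5 311.7  85. ]
bed 0.6 [263.3 228.1] [536.8 235.5  71. ]
coupler 0.62 [256.6 224.1] [536.9 269.2  70. ]
coupler 0.29 [315.8 306.4] [ 416.8 -122.1   70. ]
station 0.68 [260.5 232. ] [553.2 276.5  30. ]
tub 0.82 [437.4 335.6] [ 561.6 -364.8   50. ]
mould_cup_a 0.76 [218.5 211.8] [510.8 445.6  50. ]
mould_cup_a 0.6 [247.8 200.3] [625.5 439.6  50. ]
bundle_red 0.72 [314.4 305.8] [459.  -70.8  10. ]
bundle_red 0.56 [193.2 239.7] [391.4 417.   10. ]
bundle_blue 0.72 [371.6 376.9] [ 395.7 -317.7   10. ]
bundle_blue 0.34 [221.3 210.6] [555.5 506.8  10. ]
{'clock': 1.15, 'qpos': array([ 1.1,  0.1,  1.2,  0. ,  1.8, -0.1]), 'qd': array([ 0.,  0., -0., -0.,  0.,  0.]), 'joint_torque': array([ -0. , -45.8, -41.8,  -0. ,   0. ,   0. ]), 'ee_pos': array([242.9, 548.6, 231.3]), 'tcp_rot': array([-0. ,  0.2,  1. ,  0. ]), 'ft_force': array([ 1. , -0.5,  0.6]), 'moment': array([-0.,  0.,  0.]), 'finger_force': 0.0, 'finger_gap': 85.84542302501966}
```

View pics/t0.png

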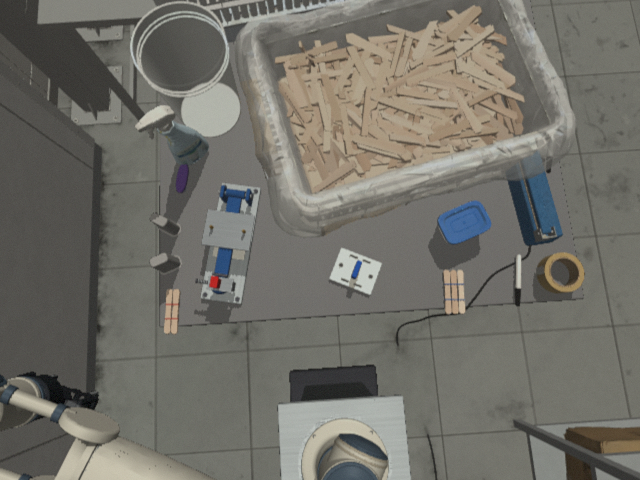

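View pics/s0.png

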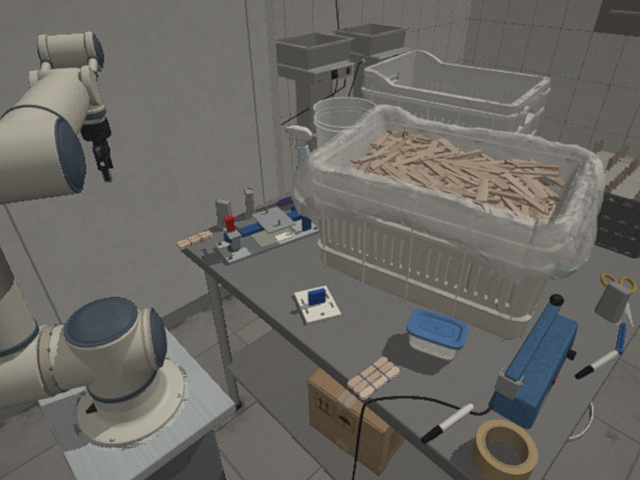

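```bash
python3 - <<'E'
import cv2,numpy as np
a=cv2.imread('pics/t0.png')
b=cv2.resize(a[175:315,190:270],None,fx=4,fy=4,interpolation=cv2.INTER_CUBIC)
c=cv2.resize(a[235:310,315:395],None,fx=5,fy=5,interpolation=cv2.INTER_CUBIC)
o=np.zeros((560,720,3),np.uint8); o[:,:320]=b; o[:375,320:]=c
cv2.imwrite('pics/c0.png',o)
E
```

```text
(no output)
```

View pics/c0.png

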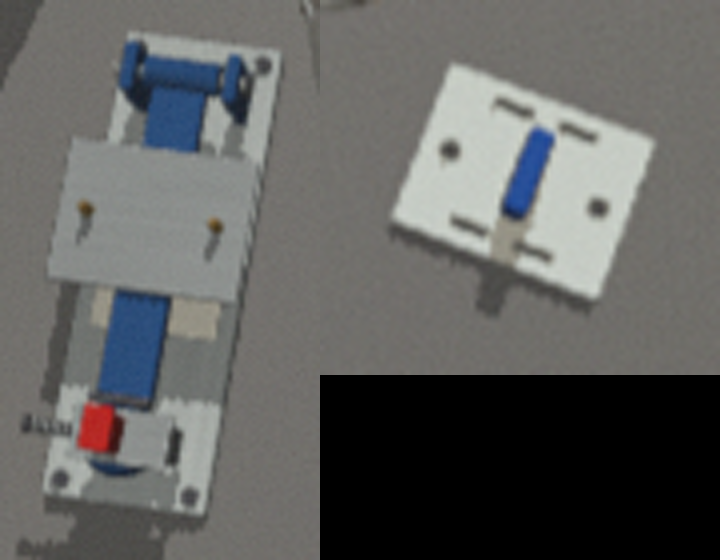

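```bash
python3 - <<'E'
from h import *
T=arm.camera('top')
f=lambda L,k,ox,oy,cx,z:np.array([onz(T,((x-cx+.5)/k-.5+ox,(y+.5)/k-.5+oy),z) for x,y in L])
P=f([(452,63),(654,141),(599,299),(391,215)],5,315,235,320,8)
H=f([(450,150),(598,207)],5,315,235,320,8)
G=f([(543,132),(515,213)],5,315,235,320,50)
B=f([(75,138),(262,160),(235,300),(48,278)],4,190,175,0,71)
N=f([(85,207),(214,225)],4,190,175,0,91)
A=f([(128,32),(282,50),(207,515),(44,490)],4,190,175,0,12)
K=f([(98,428)],4,190,175,0,133)
an=lambda v:np.degrees(np.arctan2(v[1],v[0]))
for n,q in zip('PBA',(P,B,A)): print(n,q.mean(0),'yawx',an(q[0]-q[3]),an(q[1]-q[2]),'yawy',an(q[0]-q[1])-90,an(q[3]-q[2])-90,np.linalg.norm(q[0]-q[1]),np.linalg.norm(q[0]-q[3]))
print(H.mean(0),an(H[0]-H[1])-90,np.linalg.norm(H[0]-H[1]));print(G.mean(0),an(G[0]-G[1]))
print(N.mean(0),an(N[0]-N[1])-90,np.linalg.norm(N[0]-N[1]));print(K)
s=arm.read_state();print(R.from_quat(s['tcp_rot'],scalar_first=True).as_matrix().round(3), s['qpos'].round(3))
E
```

```text
P [474.4 -65.    8. ] yawx -25.889704136407122 -24.258626760837323 yawy -25.32312384340841 -25.883506724436614 115.13409597276338 88.05730977405743
B [594.6 257.   71. ] yawx -11.75456511661275 -12.914596761783994 yawy -10.756265923690535 -10.623825085912003 122.69001060785764 93.11939650121624
A [574.9 261.3  12. ] yawx -11.442894859092728 -11.205211300752055 yawy -10.818519123610969 -12.40070094851825 107.30848717001196 315.991972233985
[474.6 -65.1   8. ] -25.111204567420742 83.77122740952422
[472.5 -64.5  50. ] -23.641988727372176
[591.9 256.7  91. ] -11.937954420784564 82.91404317320182
[[455.2 282.9 133. ]]
[[-0.9  0.4 -0. ]
 [ 0.4  0.9 -0. ]
 [-0.  -0.  -1. ]] [ 1.1  0.1  1.2 -0.   1.8 -0.1]
```

Emit:
drive_tool(
  series=[
    [[0.3, -0.6, 0, 0, 0, 0, 60], [0.4, -1, 0, 0, 0, 0, 60], [0.4, -1, 0, 0, 0, 0, 60], [0.4, -1, 0, 0, 0, 0, 60], [0.4, -1, 0, 0, 0, 0, 60], [0.4, -1, 0, 0, 0, 0, 60], [0.4, -1, 0, 0, 0, 0, 60]],
  ],
)

```text
clock: 2.08
ee_pos: [363.1, 248.5, 231.5]
tcp_rot: [0.0, 0.208, 0.978, 0.0]
ft_force: [0.2, 0.3, 0.2]
finger_gap: 60.0
finger_force: 0.0
```

Emit:
drive_tool(
  series=[
    [[0.37, -1, 0, 0, 0, -0.05, 60], [0.37, -1, 0, 0, 0, -0.05, 60], [0.37, -1, 0, 0, 0, -0.05, 60], [0.37, -1, 0, 0, 0, -0.05, 60], [0.37, -1, -0.1, 0, 0, -0.05, 60], [0.37, -1, -0.1, 0, 0, -0.05, 60], [0.37, -1, -0.1, 0, 0, -0.05, 60], [0.37, -1, -0.1, 0, 0, -0.05, 60]],
  ],
)

```text
clock: 3.08
ee_pos: [474.2, -49.5, 202.1]
tcp_rot: [0.0, 0.218, 0.976, 0.0]
ft_force: [0.0, -0.1, -0.2]
finger_gap: 59.9
finger_force: 0.0
```

```bash
python3 - <<'E'
from h import *
W=arm.camera('wrist');save(W,'w1.png')
s=arm.read_state();print(s['clock'],s['ee_pos'],s['qpos'].round(3).tolist(),W['xyz'],rot(W)[:,2].round(3).tolist(),s['finger_gap'],s['tcp_rot'].tolist())
for r in arm.recognise(W,'plate_grip')[:1]: print(r['p'],r['at'],onz(W,r['at'],40))
print(proj(W,[474.5,-65,50]))
E
```

```text
3.125 [474.2 -49.5 202.3] [-0.176, -0.248, 1.603, 0.001, 1.784, -1.307] [398.  -14.8 345.4] [0.296, -0.138, -0.945] 60.196046367535594 [0.0007096516959850772, 0.2177342939725862, 0.9760077771954307, 0.00030409992453890984]
0.66 [304.4, 204.5] [462.4 -59.9  40. ]
[304.8 223.7]
```

View pics/w1.png

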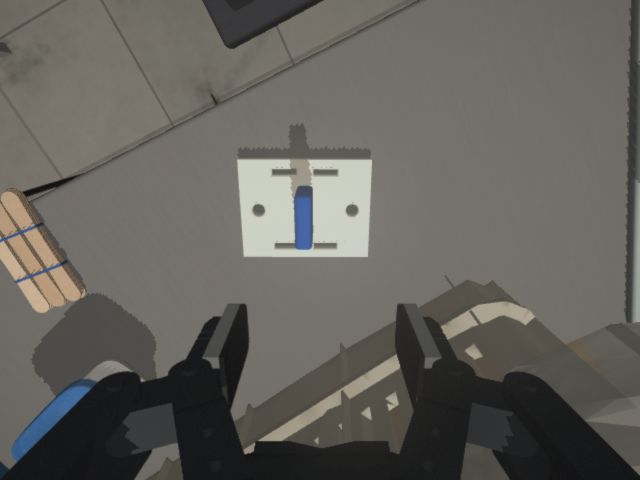

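```bash
python3 - <<'E'
from h import *
W=arm.camera('wrist')
an=lambda v:np.degrees(np.arctan2(v[1],v[0]))
H=[onz(W,u,8) for u in((259,210.5),(352,210.5))]
C=[onz(W,u,8) for u in((238.5,159),(371,159),(369,257),(244,257))]
print(np.mean(H,0),an(H[0]-H[1]),np.linalg.norm(H[0]-H[1]),np.mean(C,0),[an(C[1]-C[0]),an(C[2]-C[3])])
print(onz(W,(304,187),50),onz(W,(304.5,248),8),R.from_quat(arm.read_state()['tcp_rot'],scalar_first=True).as_matrix()[:,1].round(4).tolist())
E
```

```text
[474.7 -66.5   8. ] -115.1386836985842 83.74181010096848 [474.4 -66.2   8. ] [np.float64(64.86935326934743), np.float64(64.8534117935987)]
[447.7 -52.9  50. ] [506.7 -83.1   8. ] [0.4255, 0.905, 0.0007]
```

Emit:
drive_tool(
  series=[
    [[0.001, -0.055, -0.2, 0, 0, 0, 60], [0.001, -0.055, -0.4, 0, 0, 0, 60], [0.001, -0.055, -0.5, 0, 0, 0, 60], [0.001, -0.055, -0.58, 0, 0, 0, 60], [0.001, -0.055, -0.62, 0, 0, 0, 60], [0.001, -0.055, -0.62, 0, 0, 0, 60], [0.001, -0.055, -0.62, 0, 0, 0, 10], [0.001, -0.055, -0.62, 0, 0, 0, 5], [0.001, -0.055, -0.62, 0, 0, 0, 5], [0.001, -0.055, -0.62, 0, 0, 0, 5], [0.001, -0.055, -0.62, 0, 0, 0, 5], [0.001, -0.055, -0.62, 0, 0, 0, 5]],
  ],
)

```text
clock: 4.72
ee_pos: [475.1, -67.9, 16.6]
tcp_rot: [0.001, 0.219, 0.976, 0.0]
ft_force: [0.6, 1.3, 6.7]
finger_gap: 13.6
finger_force: 59.9
```

Emit:
drive_tool(
  series=[
    [[0, 0, 0.15, 0, 0, 0, 5], [0, 0, 0.35, 0, 0, 0, 5], [0, 0, 0.53, 0, 0, 0, 5], [0, 0.15, 0.63, 0, 0, 0.1, 5], [0, 0.32, 0.63, 0, 0, 0.25, 5], [0, 0.49, 0.63, 0, 0, 0.4, 5], [0, 0.66, 0.63, 0, 0, 0.478, 5], [0.02, 0.82, 0.63, 0, 0, 0.478, 5], [0.15, 0.93, 0.63, 0, 0, 0.478, 5], [0.3, 0.99, 0.63, 0, 0, 0.478, 5], [0.45, 1, 0.63, 0, 0, 0.478, 5], [0.58, 1, 0.63, 0, 0, 0.478, 5], [0.6, 1, 0.63, 0, 0, 0.478, 5], [0.6, 1, 0.63, 0, 0, 0.478, 5], [0.6, 1, 0.63, 0, 0, 0.478, 5]],
  ],
)

```text
clock: 6.6
ee_pos: [653.4, 232.3, 204.8]
tcp_rot: [0.0, 0.101, 0.995, 0.0]
ft_force: [0.5, 0.0, -2.2]
finger_gap: 13.0
finger_force: 59.3
```

```bash
python3 - <<'E'
from h import *
W=arm.camera('wrist');save(W,'w2.png')
s=arm.read_state();print(s['clock'],s['ee_pos'],W['xyz'],s['finger_gap'],s['finger_force'],s['ft_force'],R.from_quat(s['tcp_rot'],scalar_first=True).as_matrix().round(4).tolist())
E
```

```text
6.65 [653.4 232.3 205.1] [571.1 248.1 348.1] 13.183090237031568 59.33491051197052 [-1.2 -0.1 -2.1] [[-0.9796, 0.201, 0.0006], [0.201, 0.9796, 0.0002], [-0.0006, 0.0004, -1.0]]
```

View pics/w2.png

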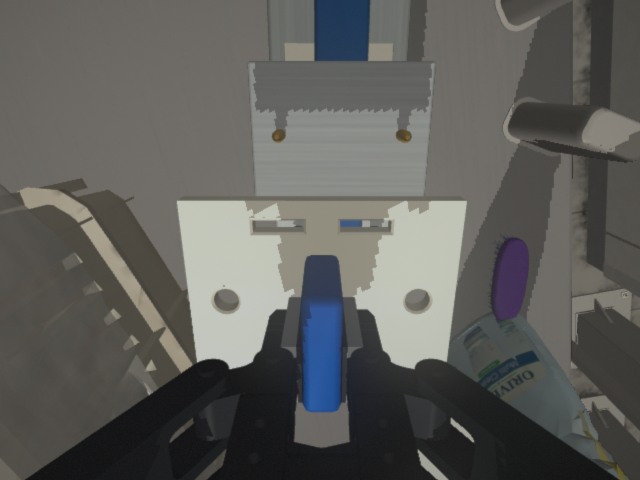

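```bash
python3 - <<'E'
from h import *
W=arm.camera('wrist');I=W['pixels']
hsv=cv2.cvtColor(I,cv2.COLOR_RGB2HSV)
m=((hsv[...,0]>8)&(hsv[...,0]<30)&(hsv[...,1]>110)).astype(np.uint8); m[:115]=0;m[160:]=0;m[:,:250]=0;m[:,440:]=0
n,l,st,c=cv2.connectedComponentsWithStats(m)
pins=[c[i] for i in range(1,n) if st[i,4]>15];print(pins,[st[i] for i in range(1,n) if st[i,4]>15])
g=cv2.cvtColor(I,cv2.COLOR_RGB2GRAY)
hs=[]
for u,v in((226,301),(417,300)):
    b=g[v-22:v+22,u-22:u+22]; k=(b<(int(b.max())*0.8)).astype(np.uint8)
    n,l,st,c=cv2.connectedComponentsWithStats(k); i=1+np.argmax(st[1:,4]); print(st[i]); hs.append(np.array([st[i,0]+st[i,2]/2-.5+u-22,st[i,1]+st[i,3]/2-.5+v-22]))
print(hs)
an=lambda v:np.degrees(np.arctan2(v[1],v[0]))
for z in(192,196.5,200):
    H=[onz(W,u,z) for u in hs];print(z,np.mean(H,0),np.linalg.norm(H[0]-H[1]),an(H[1]-H[0]))
for z in(84,88,92):
    H=[onz(W,u,z) for u in pins];print(z,np.mean(H,0),np.linalg.norm(H[0]-H[1]),an(H[1]-H[0]))
for z in(71,):
    C=np.array([onz(W,u,z) for u in((249.5,62),(434.5,62))]);print(C,C.mean(0),an(C[1]-C[0]),np.linalg.norm(C[1]-C[0]))
E
```

```text
[array([277.8, 135.2]), array([406.4, 134.8])] [array([274, 130,   9,  12,  72], dtype=int32), array([403, 131,   7,   9,  46], dtype=int32)]
[  9  10  27  25 533]
[ 10  11  25  25 521]
[array([226., 301.]), array([417., 301.])]
192 [653.9 231.3 192. ] 86.50082488039473 78.42711815293383
196.5 [651.5 231.8 196.5] 84.01201193617518 78.42711815293386
200 [649.6 232.2 200. ] 82.07626853511547 78.42711815293387
84 [593.1 257.7  84. ] 85.12158935367366 78.60825431729099
88 [592.7 257.5  88. ] 83.83382605939276 78.60825431729099
92 [592.4 257.4  92. ] 82.54606276511183 78.60825431729106
[[536.4 207.2  71. ]
 [560.7 326.   71. ]] [548.6 266.6  71. ] 78.44791115825728 121.20666228433173
```

Emit:
drive_tool(
  series=[
    [[-0.1, 0.05, 0, 0, 0, 0, 5], [-0.194, 0.085, 0, 0, 0, 0, 5], [-0.194, 0.085, -0.1, 0, 0, 0, 5], [-0.194, 0.085, -0.2, 0, 0, 0, 5], [-0.194, 0.085, -0.27, 0, 0, 0, 5], [-0.194, 0.085, -0.3, 0, 0, 0, 5], [-0.194, 0.085, -0.3, 0, 0, 0, 5], [-0.194, 0.085, -0.31, 0, 0, 0, 5], [-0.194, 0.085, -0.32, 0, 0, 0, 5], [-0.194, 0.085, -0.33, 0, 0, 0, 5], [-0.194, 0.085, -0.34, 0, 0, 0, 5], [-0.194, 0.085, -0.34, 0, 0, 0, 5]],
  ],
)

```text
clock: 8.2
ee_pos: [595.8, 257.6, 101.8]
tcp_rot: [-0.0, 0.101, 0.995, -0.0]
ft_force: [0.0, 0.3, -2.5]
finger_gap: 13.4
finger_force: 59.3
```

```bash
python3 - <<'E'
from h import *
W=arm.camera('wrist');save(W,'w3.png')
s=arm.read_state();print(s['clock'],s['ee_pos'],s['ft_force'],s['moment'],s['finger_force'])
E
```

```text
8.25 [595.9 257.6 102. ] [-0.6 -0.7 -1.8] [-0. -0.  0.] 59.30766999721527
```

View pics/w3.png

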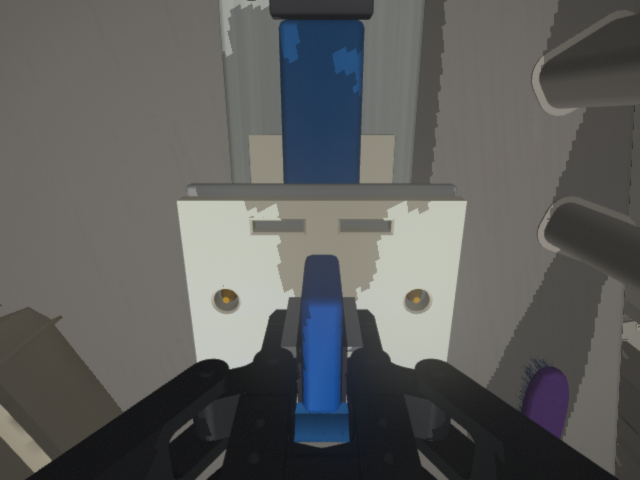

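Emit:
drive_tool(
  series=[
    [[0, 0, -0.01, 0, 0, 0, 5], [0, 0, -0.02, 0, 0, 0, 5], [0, 0, -0.03, 0, 0, 0, 5], [0, 0, -0.04, 0, 0, 0, 5], [0, 0, -0.044, 0, 0, 0, 5], [0, 0, -0.048, 0, 0, 0, 5], [0, 0, -0.048, 0, 0, 0, 5]],
  ],
)

```text
clock: 9.12
ee_pos: [596.0, 257.6, 87.9]
tcp_rot: [0.0, 0.101, 0.995, 0.0]
ft_force: [0.4, 0.3, -2.8]
finger_gap: 13.6
finger_force: 59.4
```

Emit:
drive_tool(
  series=[
    [[0, 0, -0.003, 0, 0, 0, 5], [0, 0, -0.006, 0, 0, 0, 5], [0, 0, -0.009, 0, 0, 0, 5], [0, 0, -0.009, 0, 0, 0, 5]],
  ],
)

```text
clock: 9.62
ee_pos: [596.1, 257.7, 87.6]
tcp_rot: [0.001, 0.101, 0.995, 0.0]
ft_force: [-5.2, -1.9, 7.6]
finger_gap: 13.3
finger_force: 60.8
```

Emit:
drive_tool(
  series=[
    [[0, 0, 0, 0, 0, 0, 40], [0, 0, 0, 0, 0, 0, 40], [0, 0, 0, 0, 0, 0, 40], [0, 0, 0, 0, 0, 0, 40], [0, 0, 0.1, 0, 0, 0, 40], [0, 0, 0.25, 0, 0, 0, 40], [0, 0, 0.38, 0, 0, 0, 60], [-0.1, 0.02, 0.38, 0, 0, 0, 60], [-0.2, 0.04, 0.38, 0, 0, 0, 60], [-0.2, 0.04, 0.38, 0, 0, 0, 60], [-0.2, 0.04, 0.38, 0, 0, 0, 60]],
  ],
)

```text
clock: 11.0
ee_pos: [536.4, 269.5, 199.2]
tcp_rot: [0.0, 0.101, 0.995, -0.0]
ft_force: [0.8, 0.1, -1.1]
finger_gap: 60.4
finger_force: 0.0
```

```bash
python3 - <<'E'
from h import *
W=arm.camera('wrist');save(W,'w4.png')
s=arm.read_state();print(s['clock'],s['ee_pos'],W['xyz'],s['ft_force'])
for r in arm.cut_out(W,'knob')[:1]: 
    y,x=np.where(r['region']);print(r['p'],r['at'],x.min(),x.max(),y.min(),y.max());print(onz(W,r['at'],133))
E
```

```text
11.05 [536.6 269.4 199. ] [454.1 285.4 342.5] [ 0.6 -0.8  0.3]
0.76 [323.7, 104.7] 304 339 80 134
[454.9 286.5 133. ]
```

View pics/w4.png

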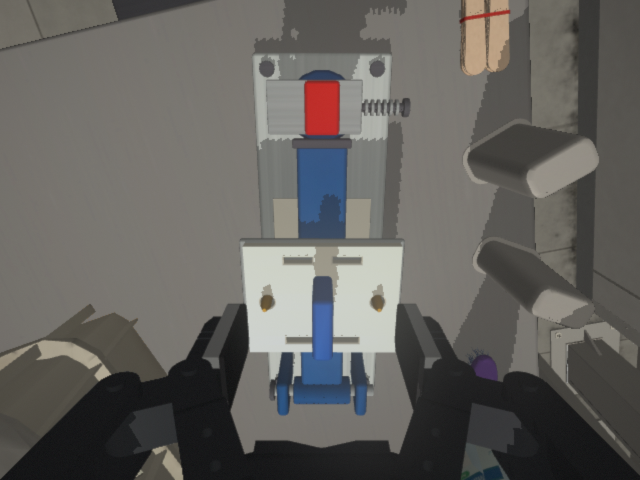

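```bash
python3 - <<'E'
from h import *
W=arm.camera('wrist')
for z in (124,): 
  C=[onz(W,u,z) for u in((304.5,107),(339.5,107),(322,80.5),(322,134.5))]
  print(np.mean(C,0),np.linalg.norm(C[0]-C[1]),np.linalg.norm(C[2]-C[3]))
  print(C)
E
```

```text
[456.3 285.2 124. ] 18.68488852589294 27.356358457650085
[array([454.2, 276.1, 124. ]), array([457.9, 294.4, 124. ]), array([443.2, 287.9, 124. ]), array([470. , 282.4, 124. ])]
```

Emit:
drive_tool(
  series=[
    [[-0.15, 0.03, 0, 0, 0, 0, 60], [-0.268, 0.053, 0, 0, 0, 0, 60], [-0.268, 0.053, -0.1, 0, 0, 0, 60], [-0.268, 0.053, -0.2, 0, 0, 0, 60], [-0.268, 0.053, -0.3, 0, 0, 0, 60], [-0.268, 0.053, -0.375, 0, 0, 0, 60], [-0.268, 0.053, -0.375, 0, 0, 0, 60], [-0.268, 0.053, -0.375, 0, 0, 0, 60]],
  ],
)

```text
clock: 12.15
ee_pos: [456.3, 285.7, 87.7]
tcp_rot: [0.001, 0.101, 0.995, 0.0]
ft_force: [1.0, 0.4, 0.3]
finger_gap: 60.0
finger_force: 0.0
```

Emit:
drive_tool(
  series=[
    [[0, 0, 0, 0, 0, 0, 30], [0, 0, 0, 0, 0, 0, 10], [0, 0, 0, 0, 0, 0, 5], [0, 0, 0, 0, 0, 0, 5], [0, 0, 0, 0, 0, 0, 5], [0, 0, 0, 0, 0, 0, 5]],
  ],
)

```text
clock: 12.9
ee_pos: [456.1, 286.1, 87.7]
tcp_rot: [0.001, 0.101, 0.995, 0.001]
ft_force: [0.5, 2.4, 5.4]
finger_gap: 18.0
finger_force: 58.6
```

Emit:
drive_tool(
  series=[
    [[0, 0, 0, 0, 0, 0, 35], [0, 0, 0, 0, 0, 0, 35], [0, 0, 0, 0, 0, 0, 35], [0, 0, -0.026, 0, 0, 0, 35], [0, 0, -0.026, 0, 0, 0, 35], [0, 0, -0.026, 0, 0, 0, 35], [0, 0, -0.026, 0, 0, 0, 10], [0, 0, -0.026, 0, 0, 0, 5], [0, 0, -0.026, 0, 0, 0, 5], [0, 0, -0.026, 0, 0, 0, 5], [0, 0, -0.026, 0, 0, 0, 5]],
  ],
)

```text
clock: 14.28
ee_pos: [455.8, 286.0, 79.1]
tcp_rot: [0.0, 0.101, 0.995, 0.0]
ft_force: [1.3, 4.7, -0.2]
finger_gap: 14.6
finger_force: 50.4
```

```bash
python3 - <<'E'
from h import *
W=arm.camera('wrist');cv2.imwrite('pics/w5.png',cv2.cvtColor(W['pixels'],cv2.COLOR_RGB2BGR))
E
```

```text
(no output)
```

View pics/w5.png

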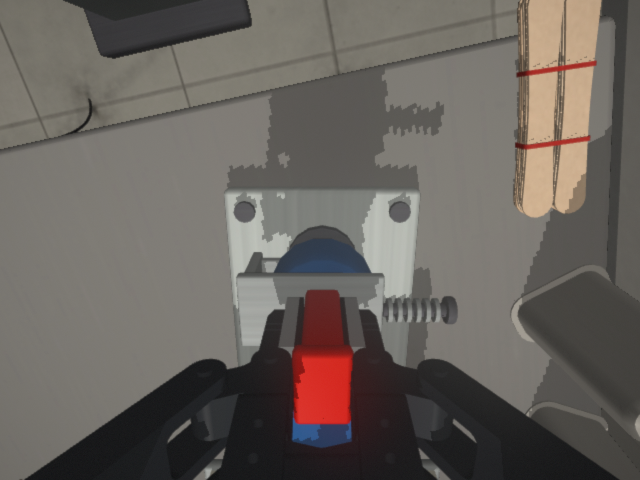

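Emit:
drive_tool(
  series=[
    [[-0.002, -0.012, 0, 0, 0, 0, 5], [-0.005, -0.025, 0, 0, 0, 0, 5], [-0.008, -0.038, 0, 0, 0, 0, 5], [-0.009, -0.046, 0, 0, 0, 0, 5], [-0.009, -0.046, 0, 0, 0, 0, 5], [-0.009, -0.046, 0, 0, 0, 0, 5]],
  ],
)

```text
clock: 15.08
ee_pos: [453.1, 272.9, 79.2]
tcp_rot: [0.0, 0.101, 0.995, 0.001]
ft_force: [2.4, 8.6, -0.3]
finger_gap: 14.7
finger_force: 50.5
```

Emit:
drive_tool(
  series=[
    [[0.002, 0, 0.02, 0.01, 0.049, 0, 5], [0.0044, -0.001, 0.04, 0.02, 0.098, 0, 5], [0.0075, -0.0015, 0.06, 0.03, 0.147, 0, 5], [0.011, -0.002, 0.08, 0.04, 0.196, 0, 5], [0.011, -0.002, 0.08, 0.04, 0.196, 0, 5], [0.011, -0.002, 0.08, 0.04, 0.196, 0, 5]],
  ],
)

```text
clock: 15.82
ee_pos: [456.1, 272.2, 102.4]
tcp_rot: [-0.05, 0.101, 0.994, 0.006]
ft_force: [2.2, 8.8, -2.9]
finger_gap: 14.6
finger_force: 51.0
```

Emit:
drive_tool(
  series=[
    [[0.004, -0.001, 0.02, 0.01, 0.049, 0, 5], [0.008, -0.002, 0.039, 0.02, 0.098, 0, 5], [0.013, -0.003, 0.058, 0.03, 0.147, 0, 5], [0.018, -0.004, 0.078, 0.04, 0.196, 0, 5], [0.024, -0.005, 0.097, 0.05, 0.245, 0, 5], [0.0305, -0.0064, 0.116, 0.06, 0.294, 0, 5], [0.037, -0.0075, 0.135, 0.07, 0.343, 0, 5], [0.044, -0.009, 0.153, 0.08, 0.392, 0, 5], [0.052, -0.011, 0.172, 0.09, 0.441, 0, 5], [0.06, -0.0125, 0.19, 0.1, 0.49, 0, 5], [0.069, -0.014, 0.208, 0.11, 0.539, 0, 5], [0.0775, -0.016, 0.226, 0.12, 0.588, 0, 5], [0.0775, -0.016, 0.226, 0.12, 0.588, 0, 5], [0.0775, -0.016, 0.226, 0.12, 0.588, 0, 5], [0.0775, -0.016, 0.226, 0.12, 0.588, 0, 5]],
  ],
)

```text
clock: 17.7
ee_pos: [478.9, 267.5, 170.1]
tcp_rot: [-0.198, 0.098, 0.975, 0.02]
ft_force: [-0.3, 7.9, -0.6]
finger_gap: 14.6
finger_force: 51.0
```

```bash
python3 - <<'E'
from h import *
S=arm.camera('scene')
a=cv2.cvtColor(S['pixels'],cv2.COLOR_RGB2BGR)[150:290,150:350]
cv2.imwrite('pics/s6.png',cv2.resize(a,None,fx=4,fy=4,interpolation=cv2.INTER_CUBIC))
E
```

```text
(no output)
```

View pics/s6.png

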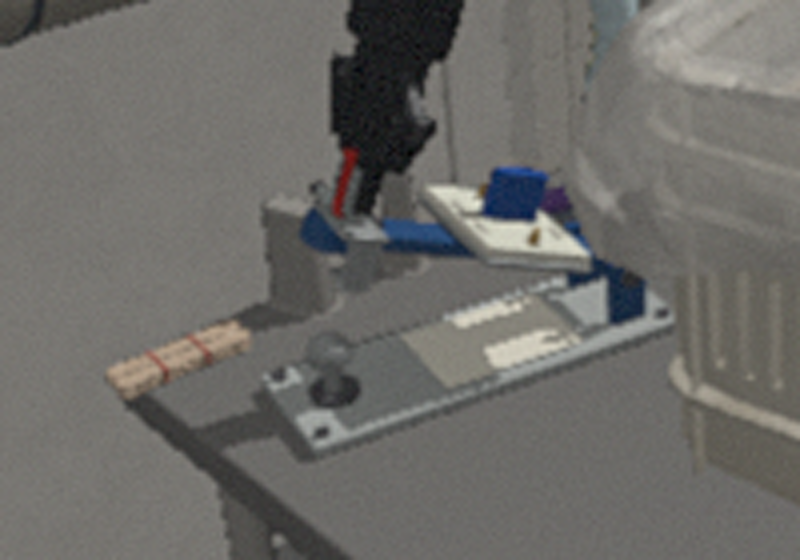

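```bash
python3 -c "
from bench import arm
print(arm.close_job())"
```

```text
the job is handed in; nothing more can be done
None
```

The guide plate was set over both pins and released, and the latch was pulled clear by its knob. The arm is held up by the knob about 9 cm above rest (about 0.4 rad), and the last picture shows the plate still on its pins. The job is handed in at about 18 s; no verdict came back.

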